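# Screw the elbow spout into the play-bench socket

### The job

Screw the loose grey elbow spout into the round socket strapped to the play bench: set it upright in the mouth, find where the thread lets it drop in, and turn it clockwise (seen from above) until it begins to bite, then 45 degrees further and no more. Only press lightly, never force it, leave the spout standing tight on its own, and leave the other toys where they are.

Things in the scene. Friction and masses are not known exactly. Their poses are not given: they have to be found in the camera images.
- elbow_grip (a point): loose grey plastic elbow standing upright on its shank, 74 mm tall, about 0.12 kg. Point: centre of its grip block (32 x 32 mm, 40 mm tall), 54 mm above the foot, on the shank's axis. x points along the spout (18 mm tube leaving the block's +x face, reaching 60 mm out, its end turned down to 37 mm above the foot), z up. Grip the block on its bare +y and -y faces
- elbow: the same elbow; origin at the centre of its foot, same axes. Shank: 33 mm across, 34 mm long, foot edge chamfered 2 mm. Three round lugs, 5 mm thick, 120 degrees apart (one under the spout), stand out to 23.5 mm from the axis, centred 8 mm above the foot. They catch under the socket's thread
- socket_mouth (a point): centre of the mouth of the female fitting, at rim height (36 mm above the bench), z up: a round grey cup, 62 mm outside, 51 mm inside, held by a steel strap with two low ears reaching 55 mm from the axis. Inside, three round thread bars 5 mm thick, 120 degrees apart, each 70 degrees long, stand in to 18.5 mm from the axis. They slope down clockwise
- socket: the same cup; origin on the bench. The thread's angle differs every time, unreported, unrelated to these axes. The lugs drop through only at the gaps: 23 degrees of play in every 120. Lugs lying on the bars keep the elbow's foot 18 mm or more above the bench; dropped in, its foot meets the rubber seat at 14 mm. Each bar begins, at its high end, just clockwise of a gap
- socket_seat (a point): fixed point: centre of the free rubber seat's top, 14 mm above the bench. Dropped in and turned clockwise, the elbow runs free 20 to 50 degrees, then bites: the 4.8 mm per radian thread pulls it down (and the hand, unless it follows) and it turns stiffer (0.05 to 0.2 N m). 45 degrees on, its foot is 3.8 mm below here. The seat gives at 8 N, 2 N per mm. Past 60 degrees the thread ends
- cube: bystander: purple plastic sorting cube, 100 mm; origin at the centre of its underside
- hammer: bystander: wooden hammer toy lying down, 180 mm long; origin under the middle of its handle
- ring_a: bystander: largest silicone stacking ring, 72 mm across, 22 mm high; origin at the centre of its underside
- ring_b: bystander: middle silicone stacking ring, 62 mm across; origin likewise
- ring_c: bystander: smallest silicone stacking ring, 52 mm across; origin likewise
- pot: bystander: aluminium toy pot with its lid on, 116 mm across, 87 mm high, two side handles; origin at the centre of its underside
There are look-alikes about, which are no part of the job. What is shaped like the elbow but green is not meant.

How it is judged (in metres and radians):
On the way:
1. the elbow has dropped into the socket, its lugs between the thread bars (horizontal distance between elbow_grip and socket_mouth below 0.006 m and z of elbow in the frame of socket_seat below 0.0025 m), for 0.1 s.
At the end, for the whole second after the job is handed in: The elbow stands in the socket by itself, upright within 0.1 rad and on its axis within 6 mm, at rest, screwed 45 degrees past the bite give or take about 15 degrees, that is drawn down by the thread to 2.4 to 5.0 mm below where its foot first met the free seat (horizontal distance between elbow_grip and socket_mouth below 0.006 m and angle between elbow_grip's own z axis and vertical below 0.1 rad and z of elbow in the frame of socket_seat between -0.005 and -0.0024 m and linear speed of elbow below 0.02 m/s and angular speed of elbow below 0.1 rad/s); the robot touches nothing.
It fails at once if another toy is shoved aside (more than 30 mm) (distance of any of cube, hammer, ring_a, ring_b, ring_c, pot from where it was at the start of the episode above 0.03 m).
It fails at once if the fitting is over-tightened or rammed down: it sinks more than 5.8 mm past the free seat (z of elbow in the frame of socket_seat below -0.0058 m and horizontal distance between elbow_grip and socket_mouth below 0.02 m).
It fails at once if the elbow is forced against the socket (more than 70 N between them) (contact force between elbow and socket above 70 N).
It also fails if it takes over 72 s, if anything falls off the work surface, if the arm or the gripper's body presses on something with over 40 N, if the wrist force passes 120 N, or if a joint passes its speed limit or range.

### The arm

A 6-joint arm with a two-finger parallel gripper is mounted at the origin on the work surface. World frame = base frame: x ahead of the robot, y to its left, z up, the work surface at z = 0. Lengths are in mm, angles in rad, forces in N, time in s.
With the tool pointing down it reaches from about 275 to 750 mm from the base axis. Payload 10.2 kg.
Tool frame: the origin (TCP) lies midway between the tips of the shut fingers; the grasp point (between the pads) lies 19 mm behind it; z points along the fingers, y is the direction in which the jaws open and shut (so a half turn about z gives the same grasp; the last joint's range is limited). The gripper opens to 88 mm and grips with 3 to 60 N. Pads are 18 mm wide; open, the fingers measure 123 mm over their backs; the gripper's body (75 mm by 187 mm) begins 45 mm behind the grasp point.
Start: joints at [0.882, 0.313, 1.498, -0, 1.331, -0.223], TCP at [235.81, 469.068, 238.72] pointing down, gripper open.
Joint ranges: [-2.94, 2.94], [-0.97, 2.17], [0.19, 2.56], [-1.23, 4.37], [0.02, 3.11], [-2.88, 2.88]. Speed limits (rad/s): [2.39, 2.39, 3.01, 3.14, 3.14, 3.14].

### API

Orientations are given as a unit quaternion [x, y, z, w].
In Python, from workcell import ctrl gives the robot as it stands. Calls block until the motion is done:
- ctrl.reach(position, orientation): joint-space move of the TCP to a pose.
- ctrl.move_straight(position, attitude=None, speed=150, force_limit=None): straight line of the TCP; attitude=None keeps the orientation; speed is the mean speed in mm/s. With force_limit (N) it stops when the force on the tool has changed by that much, and returns True; else False.
- ctrl.move_j(angles): joint-space move.
- ctrl.set_gripper(opening, squeeze=None): finger opening in mm; squeeze is the grip in N (None keeps the last); returns when the fingers have stopped.
- ctrl.dwell(seconds).
- ctrl.inverse_kinematics(position, orientation): joint angles nearest the present ones, or None.
- ctrl.get_state(): the state.
- ctrl.get_image(name): name is "scene" or "top" or "wrist"; returns a dict with "frame" (384x512x3 uint8, red, green, blue), "range_z" (384x512 float32, mm along the optical axis (not along the pixel's ray), 0 where there is no reading), "camera_matrix" (3x3 intrinsics, pixels), "rvec" (rotation vector, rad) and "tvec" (3), from world to camera coordinates, as OpenCV has them. Camera axes: x right, y down, z forward; pixel columns grow to the right and rows downward; lengths in mm; the calibration is good to about 2 mm. The wrist camera is an equidistant fisheye: a pixel r from the principal point sees the ray r / f radians off the axis. A picture is of the moment at which its call begins.
A pose or a line that the arm cannot do raises ctrl.Unreachable and nothing moves.
- ctrl.hand_in(): hands the job in, once; it reports no verdict.
Trained networks look in a picture, given as the dict that the camera call returned (one of the last four; its "shot" number tells which), for a name from the list of things; names that differ only in an ending like _2 or _b are one class to them, and where a whole thing is asked for, a point or a joint stands for the part that bears it (a point fixed in the world has none). Each returns a list of dicts, best first, with "score" (0 to 1); they miss things now and then, are a little off and sometimes report something else, mostly with a low value. They report only what shows in the picture. A call takes as long as a camera call. They do not tell look-alikes from the thing itself.
- ctrl.outline_of(picture, query): "region" (384x512 bool, what is visible of it) and "at" ([column, row] in pixels, amid what is visible of it).
- ctrl.spot_point(picture, query): "at" ([column, row] in pixels: a listed point, or the origin of a listed thing).
The state is a dict: "time_s": time; "joint_positions": joint angles; "qd": joint speeds; "joint_torque": joint torques, N m; "position": TCP position; "tcp_rot": TCP orientation; "ft_force": force on the tool from outside, world axes, zero at the start; "ft_torque": the same for the moment, N m; "width": finger opening in mm.
Only numpy, scipy, OpenCV 4.12 (cv2) and the standard library are available. Lean on these libraries where they do the work, as an engineer would, in place of code of your own. Each camera call takes 0.05 s, during which the arm holds its last target.

## Working session

There is one attempt and no reset: what is moved stays moved. The work goes in short steps, each a Python script; the robot and the scene stay as the last script left them, time stands still between calls to the robot, and variables do not carry over. Pictures are saved under pics/ and viewed, and the job is handed in when it is done.

```bash
mkdir -p pics; ls; cat > h.py <<'E'
import numpy as np, cv2
from scipy.spatial.transform import Rotation as R
from workcell import ctrl
def save(p,n,crop=None,s=1):
    f=p["frame"]
    if crop: x0,y0,x1,y1=crop; f=f[y0:y1,x0:x1]
    f=cv2.resize(f,None,fx=s,fy=s,interpolation=cv2.INTER_CUBIC)
    cv2.imwrite("pics/"+n+".png",f[:,:,::-1])
def cloud(p):
    d=p["range_z"];K=np.array(p["camera_matrix"]);Rm=cv2.Rodrigues(np.array(p["rvec"],float))[0];t=np.array(p["tvec"],float).ravel()
    v,u=np.mgrid[:d.shape[0],:d.shape[1]]
    c=np.stack([(u-K[0,2])/K[0,0]*d,(v-K[1,2])/K[1,1]*d,d],-1)
    w=(c-t)@Rm
    w[d==0]=np.nan
    return w
E
python3 - <<'E'
from h import *
for n in("scene","top","wrist"):
    p=ctrl.get_image(n); save(p,n+"0",s=1.5)
    for q in("elbow","elbow_grip","socket","socket_mouth"):
        for r in ctrl.spot_point(p,q)[:4]: print(n,q,r["at"],round(r["score"],2))
    print(p["camera_matrix"],p["rvec"],p["tvec"])
s=ctrl.get_state();print(s)
E
```

```text
pics
scene elbow [240.7, 202.9] 0.73
scene elbow [162.7, 239.4] 0.65
scene elbow [202.0, 220.9] 0.64
scene elbow_grip [198.0, 213.8] 0.68
scene elbow_grip [155.6, 229.8] 0.62
scene elbow_grip [237.3, 201.3] 0.61
scene socket [307.4, 184.0] 0.81
scene socket [178.2, 291.5] 0.28
scene socket_mouth [130.2, 185.7] 0.46
[[360.27991388   0.         251.48089531]
 [  0.         360.27991388 189.29432011]
 [  0.           0.           1.        ]] [ 2.1904697   1.5258486  -0.41828608] [-197.27098773 -414.37536874 1328.27088483]
top elbow [370.0, 187.6] 0.8
top elbow [322.2, 193.5] 0.76
top elbow [282.0, 189.5] 0.57
top elbow_grip [374.8, 184.6] 0.83
top elbow_grip [325.9, 188.2] 0.8
top elbow_grip [279.8, 191.4] 0.51
top elbow_grip [196.7, 186.3] 0.37
top socket [198.3, 190.8] 0.98
top socket_mouth [197.8, 187.1] 0.82
[[377.83064407   0.         264.99107644]
 [  0.         377.83064407 190.26217737]
 [  0.           0.           1.        ]] [ 2.19046185 -2.1609639   0.11816793] [ -3.16941237 562.68785866 978.85998056]
[[297.31863964   0.         252.59530872]
 [  0.         297.31863964 192.15267124]
 [  0.           0.           1.        ]] [-2.45222075 -1.51316496 -0.22392053] [-523.13305657  -40.11175258  390.40648784]
{'time_s': 0.75, 'joint_positions': array([ 8.81606088e-01,  3.12887385e-01,  1.49771627e+00,  9.96402436e-06,
        1.33099858e+00, -2.23430677e-01]), 'qd': array([-1.19748991e-03, -1.67735546e-03,  3.84063789e-04,  3.77779395e-05,
        6.75957916e-04,  3.08874273e-04]), 'joint_torque': array([-1.41424425e-04, -4.02091169e+01, -2.52390164e+01,  6.93531521e-02,
        3.20865505e-02, -1.70030454e-06]), 'position': array([235.80158183, 469.066006  , 238.72050342]), 'tcp_rot': array([ 2.30781671e-01,  9.73005560e-01, -2.16824576e-06, -6.45534826e-06]), 'ft_force': array([-0.07154582,  0.0659227 ,  0.31176916]), 'ft_torque': array([ 0.05035134,  0.01962254, -0.02236302]), 'width': 87.85162888353788}
```

View pics/scene0.png

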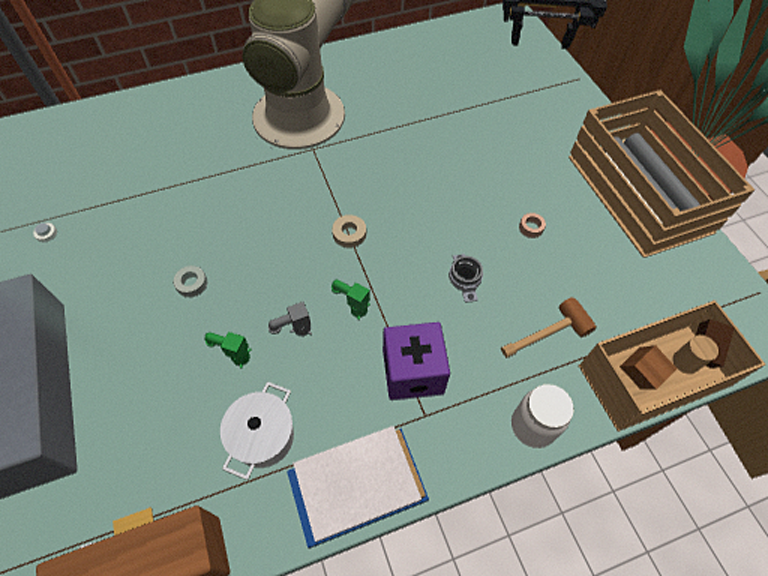

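View pics/top0.png

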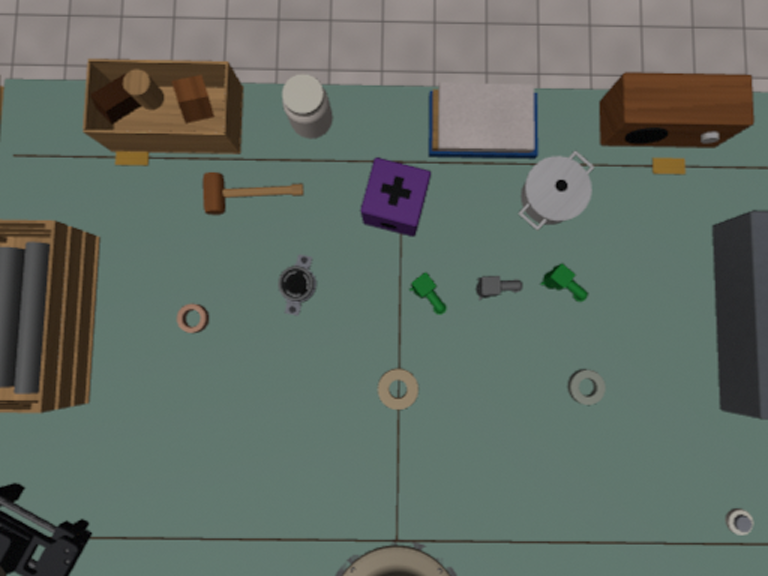

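View pics/wrist0.png

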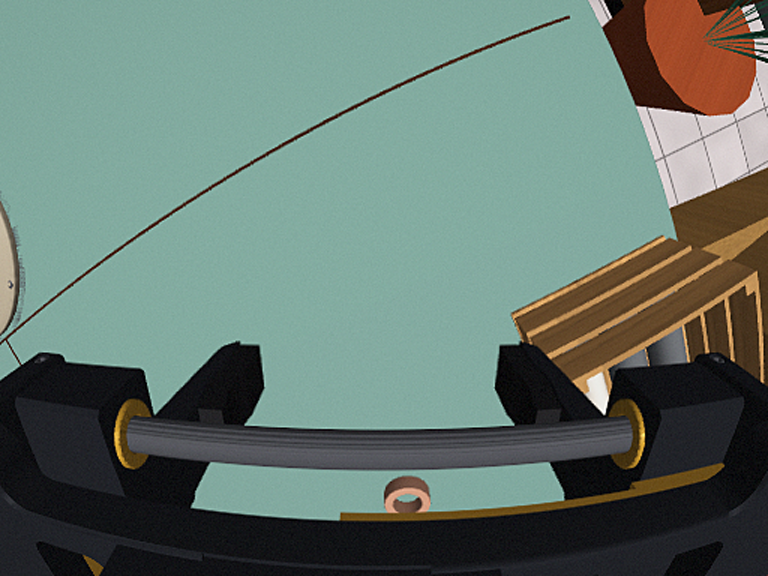

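```bash
python3 - <<'E'
from h import *
p=ctrl.get_image("top"); w=cloud(p)
np.save("top.npy",w)
save(p,"crop_elb",(255,160,415,220),5)
save(p,"crop_soc",(160,150,240,230),7)
# elbow block top
for (u0,v0,u1,v1) in[(312,178,352,205),(180,168,220,212)]:
    q=w[v0:v1,u0:u1].reshape(-1,3); 
    q=q[q[:,2]>10]; print(len(q),np.nanmin(q,0),np.nanmax(q,0), np.nanmedian(q,0))
for r in ctrl.outline_of(p,"elbow")[:4]: print(r["at"],r["score"],p["frame"][r["region"]].mean(0))
q=w[178:205,312:352].reshape(-1,3); b=q[q[:,2]>66]; print("block",len(b),b.mean(0),b.min(0),b.max(0))
b=q[(q[:,2]>20)&(q[:,2]<=66)]; print(len(b),b.mean(0),b.min(0),b.max(0))
q=w[168:212,180:220].reshape(-1,3); b=q[(q[:,2]>30)]; print("rim",len(b),b.mean(0),b.min(0),b.max(0))
(c,r),*_=[(None,None)]
A=np.c_[2*b[:,:2],np.ones(len(b))]; s=np.linalg.lstsq(A,(b[:,:2]**2).sum(1),rcond=None)[0];print(s[:2],np.sqrt(s[2]+s[0]**2+s[1]**2))
E
```

```text
320 [ 542.39520017 -209.91483912   10.20181986] [ 577.58950159 -135.37838629   79.00530108] [ 560.8779786  -158.16630921   68.78538689]
451 [516.30457438 153.87301545  10.03836722] [611.90024971 218.10240347  39.50842115] [563.10932585 185.58041078  23.80319311]
[285.1, 192.1] 0.8 [29.30434783 96.00362319 44.53985507]
[376.0, 190.2] 0.71 [25.44383562 86.13972603 39.37808219]
[197.6, 188.1] 0.36 [61.10993976 62.74849398 64.00903614]
block 198 [ 561.24316541 -157.43366483   72.17894518] [ 545.395242   -205.69912278   66.08789176] [ 576.8494256  -135.71566538   79.00530108]
110 [ 559.77921931 -173.96748554   56.16108556] [ 544.53095722 -209.91483912   21.48635453] [ 574.68579496 -135.37838629   65.98555929]
rim 155 [564.03139446 186.62695696  35.13045407] [533.58235003 155.77500602  30.22951229] [595.28997322 215.91452328  39.50842115]
[563.93907645 185.95695013] 27.805834260207053
```

```bash
sleep 1
```

```text
(no output)
```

View pics/crop_elb.png

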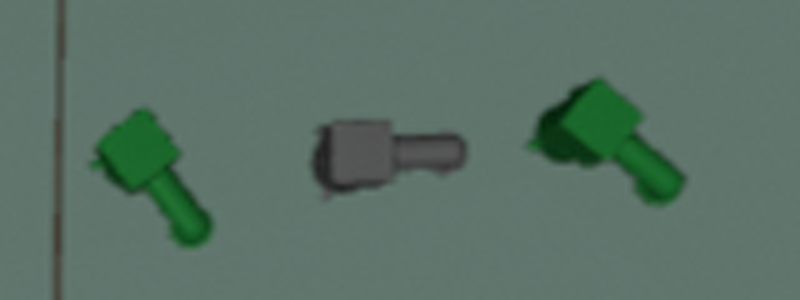

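View pics/crop_soc.png

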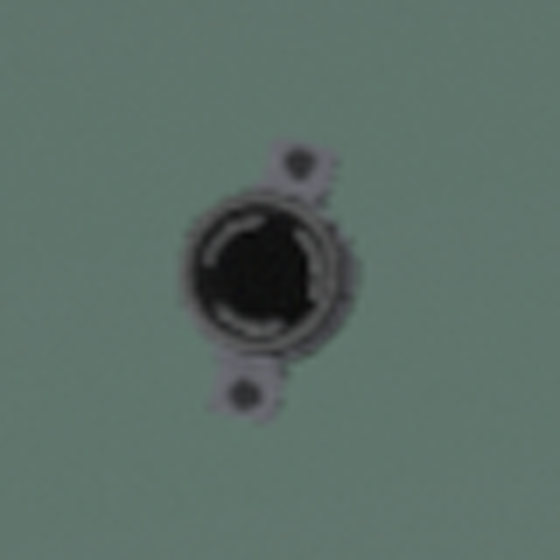

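The wanted elbow is the grey one at top-image (325,188). The two at (285,190) and (375,185) are green look-alikes, so they don't fit. The crop confirms it has a grey block with the spout towards -y. The three thread bars also show inside the socket at (197,188). Next I'll look closer with the wrist camera.

```bash
cat >> h.py <<'E'
def yawq(yaw):  # tool down, tool y axis at 'yaw' from world... Rz(yaw)*Rx(pi)
    return (R.from_euler('z',yaw)*R.from_euler('x',np.pi)).as_quat()
def wcloud(p):
    d=p["range_z"].astype(float);K=np.array(p["camera_matrix"]);Rm=cv2.Rodrigues(np.array(p["rvec"],float))[0];t=np.array(p["tvec"],float).ravel()
    v,u=np.mgrid[:d.shape[0],:d.shape[1]]
    x=(u-K[0,2])/K[0,0];y=(v-K[1,2])/K[1,1];r=np.hypot(x,y)+1e-9
    k=np.tan(r)/r
    w=(np.stack([x*k*d,y*k*d,d],-1)-t)@Rm
    w[d==0]=np.nan
    return w
def wproj(p,X):
    K=np.array(p["camera_matrix"]);Rm=cv2.Rodrigues(np.array(p["rvec"],float))[0];t=np.array(p["tvec"],float).ravel()
    c=np.atleast_2d(X)@Rm.T+t; h=np.hypot(c[:,0],c[:,1]); th=np.arctan2(h,c[:,2])
    return np.c_[K[0,2]+K[0,0]*th*c[:,0]/h,K[1,2]+K[1,1]*th*c[:,1]/h]
E
python3 - <<'E'
from h import *
p=ctrl.get_image("wrist");s=ctrl.get_state()
Rm=cv2.Rodrigues(np.array(p["rvec"],float))[0];C=-Rm.T@np.array(p["tvec"])
T=R.from_quat(s["tcp_rot"])
print("cam in tool",T.inv().apply(C-s["position"]),"axis in tool",T.inv().apply(Rm[2]))
print("tool axes\n",T.as_matrix())
# try yaws: joint6
for tgt in([564,186,200],[560,-155,120]):
  for yaw in np.deg2rad(np.arange(-180,180,30)):
    q=ctrl.inverse_kinematics(tgt,yawq(yaw)); print(tgt,round(np.degrees(yaw)),None if q is None else np.round(q,2))
E
```

```text
cam in tool [  75.51753872   -1.58581838 -146.06663314] axis in tool [-2.90970869e-01 -5.66478844e-04  9.56731745e-01]
tool axes
 [[-8.93465683e-01  4.49131464e-01 -2.86380736e-05]
 [ 4.49131463e-01  8.93465684e-01  3.11391686e-05]
 [ 3.95727164e-05  1.49595187e-05 -9.99999999e-01]]
[564, 186, 200] -180 [ 0.12  0.49  1.34  0.    1.31 -1.45]
[564, 186, 200] -150 [ 0.12  0.49  1.34  0.    1.31 -1.97]
[564, 186, 200] -120 [ 0.12  0.49  1.34  0.    1.31 -2.5 ]
[564, 186, 200] -90 None
[564, 186, 200] -60 [ 0.12  0.49  1.34 -0.    1.31  2.74]
[564, 186, 200] -30 [ 0.12  0.49  1.34 -0.    1.31  2.22]
[564, 186, 200] 0 [ 0.12  0.49  1.34 -0.    1.31  1.69]
[564, 186, 200] 30 [ 0.12  0.49  1.34 -0.    1.31  1.17]
[564, 186, 200] 60 [ 0.12  0.49  1.34 -0.    1.31  0.65]
[564, 186, 200] 90 [ 0.12  0.49  1.34 -0.    1.31  0.12]
[564, 186, 200] 120 [ 0.12  0.49  1.34  0.    1.31 -0.4 ]
[564, 186, 200] 150 [ 0.12  0.49  1.34  0.    1.31 -0.93]
[560, -155, 120] -180 [-0.47  0.55  1.47  0.    1.12 -2.04]
[560, -155, 120] -150 [-0.47  0.55  1.47  0.    1.12 -2.57]
[560, -155, 120] -120 None
[560, -155, 120] -90 [-0.47  0.55  1.47 -0.    1.12  2.67]
[560, -155, 120] -60 [-0.47  0.55  1.47 -0.    1.12  2.15]
[560, -155, 120] -30 [-0.47  0.55  1.47 -0.    1.12  1.62]
[560, -155, 120] 0 [-0.47  0.55  1.47 -0.    1.12  1.1 ]
[560, -155, 120] 30 [-0.47  0.55  1.47 -0.    1.12  0.58]
[560, -155, 120] 60 [-0.47  0.55  1.47 -0.    1.12  0.05]
[560, -155, 120] 90 [-0.47  0.55  1.47  0.    1.12 -0.47]
[560, -155, 120] 120 [-0.47  0.55  1.47  0.    1.12 -1.  ]
[560, -155, 120] 150 [-0.47  0.55  1.47  0.    1.12 -1.52]
```

```bash
python3 - <<'E'
from h import *
ctrl.reach([564,111,110],yawq(np.pi/2)); ctrl.dwell(0.3)
p=ctrl.get_image("wrist"); c=wproj(p,[564,186,36])[0].astype(int); print(c)
x,y=c; save(p,"w_soc",(max(0,x-60),max(0,y-60),x+60,y+60),5)
np.savez("wsoc.npz",**{k:np.array(p[k]) for k in("frame","range_z","camera_matrix","rvec","tvec")})
for n in ("socket_mouth",): 
  for r in ctrl.spot_point(p,n)[:2]: print(n,r)
ctrl.reach([560,-230,125],yawq(np.pi/2)); ctrl.dwell(0.3)
p=ctrl.get_image("wrist"); c=wproj(p,[561,-150,60])[0].astype(int); print(c)
x,y=c; save(p,"w_elb",(max(0,x-100),max(0,y-75),x+100,y+75),4)
np.savez("welb.npz",**{k:np.array(p[k]) for k in("frame","range_z","camera_matrix","rvec","tvec")})
for n in ("elbow_grip","elbow"): 
  for r in ctrl.spot_point(p,n)[:3]: print(n,r)
print(ctrl.get_state()["time_s"])
E
```

```text
[254 103]
socket_mouth {'at': [258.7, 110.6], 'score': 0.75}
[255  96]
elbow_grip {'at': [280.8, 254.9], 'score': 0.9}
elbow_grip {'at': [256.8, 105.3], 'score': 0.86}
elbow {'at': [273.0, 233.6], 'score': 0.93}
elbow {'at': [256.5, 104.3], 'score': 0.69}
4.8667
```

```bash
sleep 1
```

```text
(no output)
```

View pics/w_soc.png

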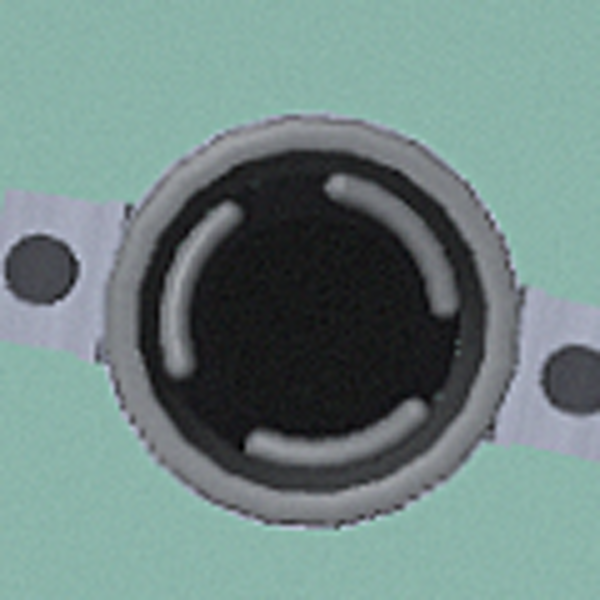

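View pics/w_elb.png

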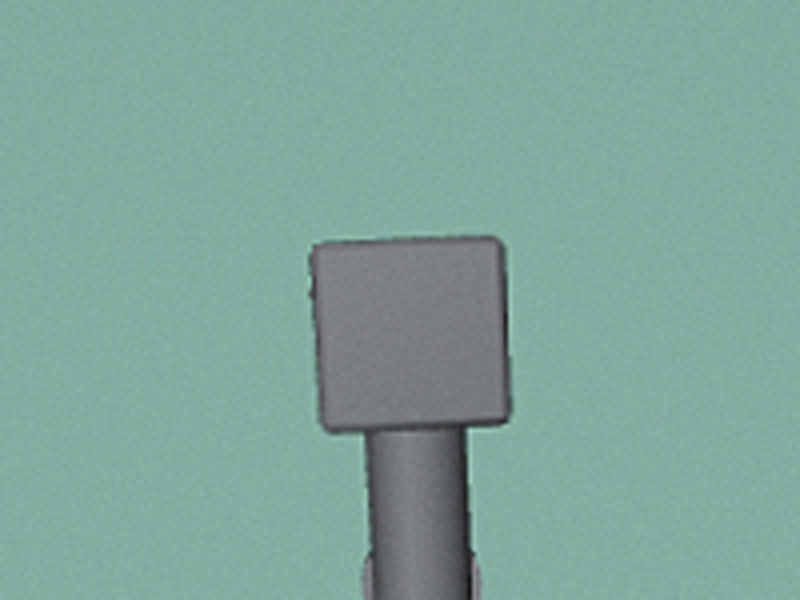

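The wrist crops are clear. The bars run (338,184)-(445,312), (415,408)-(255,443) and (180,370)-(234,210) in the socket crop. The elbow block's top corners are at (313,243), (502,237), (512,420) and (324,432).

```bash
cat >> h.py <<'E'
def wray(p,uv,z):
    K=np.array(p["camera_matrix"]);Rm=cv2.Rodrigues(np.array(p["rvec"],float))[0];t=np.array(p["tvec"],float).ravel()
    uv=np.atleast_2d(uv).astype(float);x=(uv[:,0]-K[0,2])/K[0,0];y=(uv[:,1]-K[1,2])/K[1,1];r=np.hypot(x,y)
    d=np.c_[x/r*np.sin(r),y/r*np.sin(r),np.cos(r)]@Rm; C=-Rm.T@t
    return C+d*((z-C[2])/d[:,2])[:,None]
E
python3 - <<'E'
from h import *
p=np.load("welb.npz")
cr=lambda a,x0,y0,s:(np.array(a,float)+.5)/s-.5+[x0,y0]
k=wray(p,cr([(313,243),(502,237),(512,420),(324,432)],155,21,4),74)
print(k.round(1),k.mean(0))
e=[k[1]-k[0],k[2]-k[1],k[2]-k[3],k[3]-k[0]]
for v in e: print(np.linalg.norm(v),np.degrees(np.arctan2(v[1],v[0])))
w=wcloud(p); q=w[60:140,200:310].reshape(-1,3); b=q[(q[:,2]>69)&(q[:,2]<80)]
print("cloud top",len(b),b.min(0),b.max(0),b.mean(0))
hull=cv2.minAreaRect(b[:,:2].astype(np.float32));print(hull)
p=np.load("wsoc.npz"); x0,y0=194,43
f=p["frame"][43:163,194:314].astype(int)
# rim outer ellipse: non-green
g=(f[:,:,1]-f[:,:,0]<12).astype(np.uint8)
ang=np.radians(np.array([100,80,60,120,-60,-80,-100,-120,-90,90,180-30,30,-150]))
w=wcloud(p); q=w[43:163,194:314].reshape(-1,3); b=q[(q[:,2]>31)&(q[:,2]<41)]
A=np.c_[2*b[:,:2],np.ones(len(b))]; s=np.linalg.lstsq(A,(b[:,:2]**2).sum(1),rcond=None)[0];print("rim depth",len(b),s[:2],np.sqrt(s[2]+s[0]**2+s[1]**2),b[:,2].mean())
pts=cr([(312,115),(312,526),(107,310),(518,320),(250,126),(400,135),(450,478),(170,470)],x0,y0,5)
o=wray(p,pts,36)[:,:2];A=np.c_[2*o,np.ones(len(o))]; s=np.linalg.lstsq(A,(o**2).sum(1),rcond=None)[0];r=np.sqrt(s[2]+s[0]**2+s[1]**2);print("rim px",s[:2],r,np.hypot(*(o-s[:2]).T))
c=s[:2]
H=27;L=21
ends=[((338,184),H),((445,312),L),((415,408),H),((255,443),L),((180,370),H),((234,210),L)]
for (uv,z) in ends:
    v=wray(p,cr([uv],x0,y0,5),z)[0,:2]-c; print(uv,np.hypot(*v),np.degrees(np.arctan2(v[1],v[0])))
E
```

```text
[[ 546.2 -140.3   74. ]
 [ 576.9 -139.1   74. ]
 [ 578.9 -169.5   74. ]
 [ 547.8 -171.7   74. ]] [ 562.45946872 -155.14916979   74.        ]
30.773401100488613 2.1429105714048973
30.506174843625878 -86.28757093617466
31.139186826101195 3.9625705690190487
31.487257590147802 -86.97365766717593
cloud top 2302 [ 545.48720375 -172.14278726   70.51733688] [ 578.5641049  -138.98754155   76.61970481] [ 562.14809069 -155.30625839   73.93372223]
((562.1781005859375, -155.4259033203125), (32.23916244506836, 32.48763656616211), 2.4751901626586914)
rim depth 1786 [565.32370268 183.32838185] 27.78211418231709 35.57378719097419
rim px [565.4790393  183.27978698] 30.53528894620911 [30.75063084 30.52053818 30.33513351 30.13646943 30.53833299 30.58444117
 30.83706085 30.57412566]
(338, 184) 21.525402688351203 79.86622112863532
(445, 312) 20.849389770676385 4.472519261668726
(415, 408) 20.621848609875457 -40.18293054645439
(255, 443) 21.38453803798129 -114.78874739173787
(180, 370) 21.593177549011845 -159.74853395289904
(234, 210) 21.362906498139402 124.7251058797969
```

```bash
python3 - <<'E'
from h import *
q=yawq(np.radians(93))
ctrl.reach([562.3,-155.3,125],q)
print(ctrl.move_straight([562.3,-155.3,37],speed=100,force_limit=8))
ctrl.set_gripper(20,30); ctrl.dwell(0.2)
s=ctrl.get_state();print(s["width"],s["position"],s["ft_force"],s["ft_torque"])
ctrl.move_straight([562.3,-155.3,130],speed=100); ctrl.dwell(0.2)
s=ctrl.get_state();print(s["width"],s["position"],s["ft_force"],s["ft_torque"],s["time_s"])
p=ctrl.get_image("wrist"); save(p,"w_grip",s=1.5)
np.savez("wgrip.npz",**{k:np.array(p[k]) for k in("frame","range_z","camera_matrix","rvec","tvec")})
print(wproj(p,[562.3,-155.3,130+39]))
p=ctrl.get_image("top");np.savez("tgrip.npz",**{k:np.array(p[k]) for k in("frame","range_z","camera_matrix","rvec","tvec")})
E
```

```text
False
31.87506146771127 [ 562.33269647 -155.32008285   36.99860334] [ 0.27491575 -0.23427866  0.44040211] [-0.03057989 -0.03622087  0.013624  ]
31.848505543876602 [ 562.13409077 -155.24499901  129.5115601 ] [-0.65782461  0.37700168 -1.68208738] [-0.04625679  0.06730695 -0.0168157 ] 8.6667
[[255.52898894 284.66738836]]
```

```bash
sleep 1
```

```text
(no output)
```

View pics/w_grip.png

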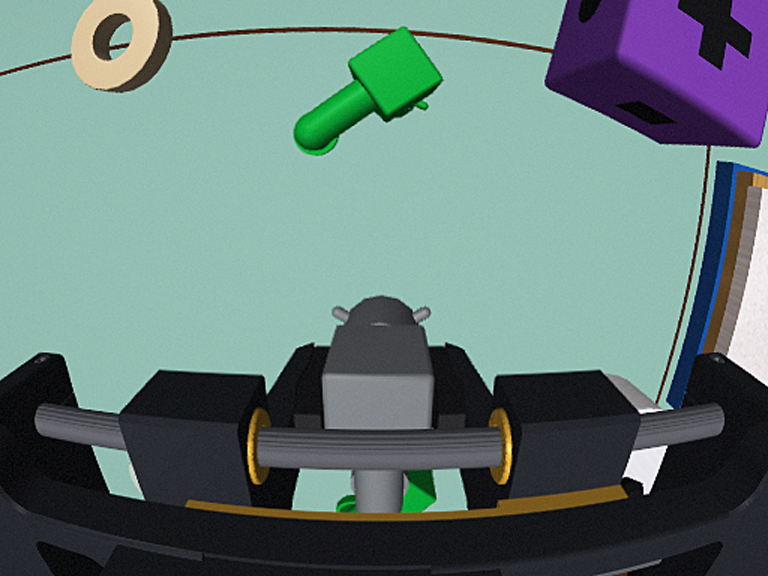

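```bash
python3 - <<'E'
from h import *
p=np.load("wgrip.npz")
k=wray(p,[[(322+.5)/1.5-.5,(374.5)/1.5-.5],[433.5/1.5-.5,374.5/1.5-.5]],166.5);print(k)
d=np.array([np.cos(np.radians(93)),np.sin(np.radians(93))]) # tool x
y=R.from_quat(yawq(np.radians(93))).as_matrix()[:2,1]
for a in k: print((a[:2]-[562.13,-155.245])@d,(a[:2]-[562.13,-155.245])@y)
# save undistort: cloud check
w=wcloud(p).reshape(-1,3); b=w[(abs(w[:,2]-166.5)<4)&(np.hypot(w[:,0]-562,w[:,1]+155)<24)]
t=(b[:,:2]-[562.13,-155.245]); print(len(b),(t@d).min(),(t@d).max(),np.percentile(t@y,[1,99]))
E
```

```text
[[ 544.39692285 -140.21525325  166.5       ]
 [ 575.06509204 -138.55988698  166.5       ]]
15.937226554213165 -16.922178414125014
15.98527624571338 13.790596290477906
3194 -2.7093076971023806 16.706976825225105 [-21.48041988  20.99872918]
```

```bash
python3 - <<'E'
from h import *
yaw=np.radians(162.4);q=yawq(yaw)
ctrl.move_straight([562.3,-155.3,190],speed=200)
c=np.array([566,184])-72*np.array([np.cos(yaw),np.sin(yaw)])
ctrl.reach([*c,190],q); ctrl.move_straight([*c,125],speed=150); ctrl.dwell(0.3)
p=ctrl.get_image("wrist"); s=ctrl.get_state();print(s["position"],s["width"],s["ft_force"],s["ft_torque"],s["time_s"])
u=wproj(p,[566,184,36])[0].astype(int);print(u)
np.savez("wsoc2.npz",**{k:np.array(p[k]) for k in("frame","range_z","camera_matrix","rvec","tvec")})
save(p,"w_soc2",(u[0]-60,max(0,u[1]-60),u[0]+60,u[1]+60),5)
print(max(0,u[1]-60))
for f,n in(("wsoc.npz",0),("wsoc2.npz",1)):
    p=np.load(f);w=wcloud(p).reshape(-1,3);b=w[(w[:,2]>31)&(w[:,2]<41)&(np.hypot(w[:,0]-566,w[:,1]-184)<40)]
    A=np.c_[2*b[:,:2],np.ones(len(b))]; s=np.linalg.lstsq(A,(b[:,:2]**2).sum(1),rcond=None)[0];print("rim depth",len(b),s[:2],np.sqrt(s[2]+s[0]**2+s[1]**2),b[:,2].mean())
E
```

```text
[634.79846207 162.24145618 125.54502307] 31.601256119369445 [ 0.31555483 -1.08627288 -1.14800585] [ 0.02003005 -0.0271635  -0.00848195] 11.3833
[254 108]
48
rim depth 1786 [565.32370268 183.32838185] 27.78211418231709 35.57378719097419
rim depth 1597 [565.24973799 183.28108363] 27.80298361882912 35.61628733753031
```

```bash
sleep 1
```

```text
(no output)
```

View pics/w_soc2.png

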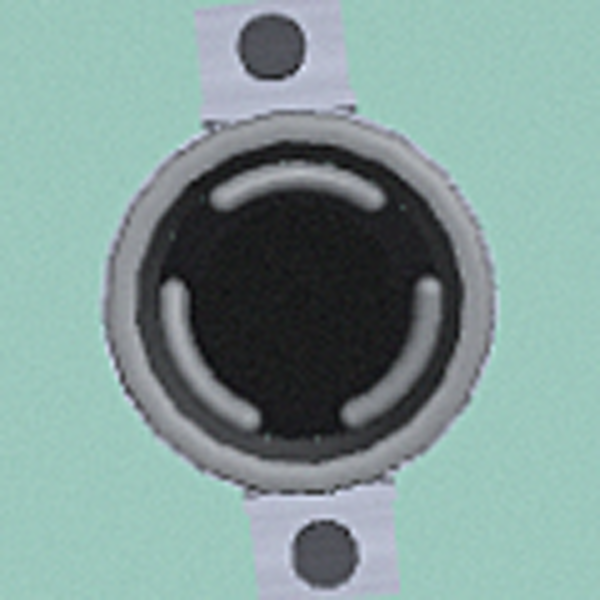

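```bash
python3 - <<'E'
from h import *
for f in("wgrip.npz","wsoc2.npz"):
    p=np.load(f); save(p,"cmp_"+f[:5],(160,190,340,290),4)
for f,yaw,pos in(("wgrip.npz",93,(562.13,-155.245,129.51)),("wsoc2.npz",162.4,(634.80,162.24,125.545))):
    p=np.load(f);pos=np.array(pos);yr=np.radians(yaw)
    d=np.array([np.cos(yr),np.sin(yr)]);y=R.from_quat(yawq(yr)).as_matrix()[:2,1]
    w=wcloud(p)
    t=np.stack([(w[...,:2]-pos[:2])@d,(w[...,:2]-pos[:2])@y,w[...,2]-pos[2]],-1)
    # top face points
    m=(abs(t[...,2]-37)<2.5)&(t[...,0]>3)&(t[...,0]<20)&(abs(t[...,1])<24)
    f_=p["frame"].astype(int); m&=f_.mean(-1)>90
    b=t[m]; print(m.sum(),np.percentile(b[:,1],[1,50,99]),np.percentile(b[:,0],[1,99]),b[:,2].mean())
    Rm=cv2.Rodrigues(p["rvec"])[0];C=-Rm.T@p["tvec"]; print("cam",(C[:2]-pos[:2])@d,(C[:2]-pos[:2])@y)
E
```

```text
1927 [-16.86413055  -1.76844703  13.38958886] [ 3.18012197 15.69365926] 37.25705238700158
cam 73.87642180794515 -1.049728540410365
2223 [-17.17492232  -1.7986076   13.20666421] [ 3.14548217 17.64110105] 37.337870445513545
cam 75.86604026304565 -1.5397108469315464
```

```bash
sleep 1
```

```text
(no output)
```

View pics/cmp_wsoc2.png

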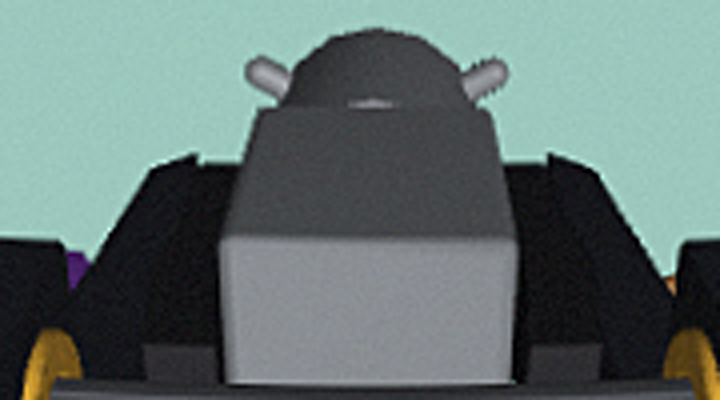

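View pics/cmp_wgrip.png

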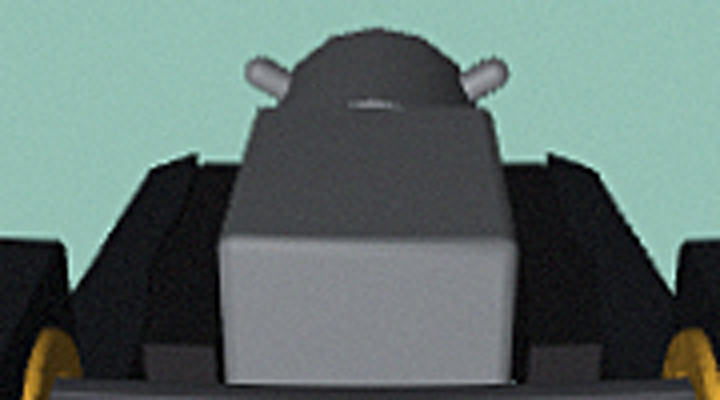

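```bash
python3 - <<'E'
from h import *
q=yawq(np.radians(162.4)); c=[565.3,183.3]
ctrl.reach([*c,125],q); ctrl.move_straight([*c,80],speed=80); ctrl.dwell(0.4)
s=ctrl.get_state();print(s["position"],s["ft_force"],s["ft_torque"])
print(ctrl.move_straight([*c,50.5],speed=20,force_limit=5)); 
s=ctrl.get_state();print(s["position"],s["ft_force"],s["ft_torque"])
ctrl.dwell(0.3)
s=ctrl.get_state();print(s["position"],s["ft_force"],s["ft_torque"],s["time_s"])
p=ctrl.get_image("wrist"); save(p,"w_in",(130,150,380,320),3)
E
```

```text
[565.36508134 183.31595455  80.17931497] [-0.09138869 -0.68299734 -1.56864302] [ 0.04024693 -0.06404923  0.03833674]
False
[565.50219953 183.31454467  50.92980207] [ 0.41200602 -0.3839667   5.53378279] [-0.16750251  0.10626029 -0.01873138]
[565.5266428  183.28764029  50.90401165] [ 0.12961065 -0.57071918  5.7608066 ] [-0.18854984  0.11927245 -0.04066953] 14.8083
```

```bash
sleep 1
```

```text
(no output)
```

View pics/w_in.png

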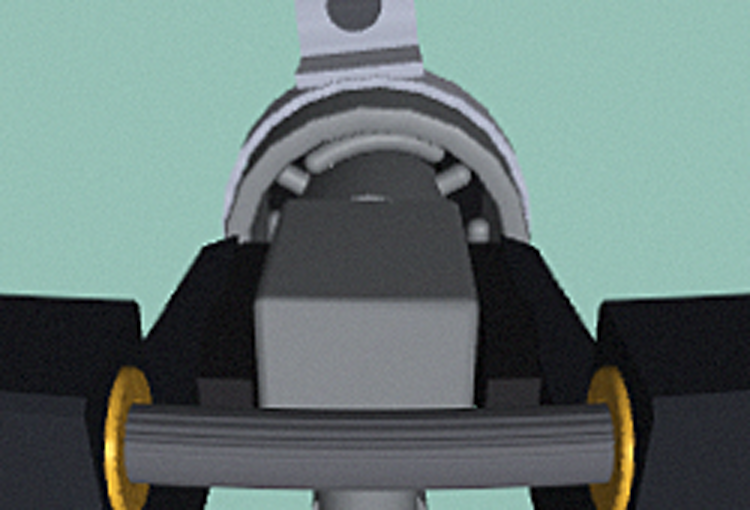

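The elbow has dropped in: TCP is at 50.9, with about 6-7 N on the seat and the lugs visible between the bars. Now I'll turn it clockwise in small steps.

```bash
python3 - <<'E'
from h import *
c=[565.3,183.3]; yaw=162.4
s=ctrl.get_state();t0=s["time_s"]
for i in range(7):
    yaw-=3
    ctrl.move_straight([*c,50.8],yawq(np.radians(yaw)),speed=20)
    ctrl.dwell(0.1)
    s=ctrl.get_state();print(round(yaw,1),s["position"].round(2),s["ft_force"].round(2),s["ft_torque"].round(3),round(s["time_s"],2), round(s["width"],2))
E
```

```text
159.4 [565.47 183.28  50.94] [0.75 0.57 3.81] [-0.12  -0.134  0.02 ] 15.21 31.98
156.4 [565.46 183.3   50.94] [ 0.37 -0.09  4.72] [-0.167 -0.237  0.018] 15.56 31.85
153.4 [565.41 183.3   50.91] [ 1.53 -0.75  5.12] [-0.216 -0.246 -0.003] 15.91 31.32
150.4 [565.39 183.28  50.91] [ 1.24 -1.03  5.51] [-0.168 -0.175 -0.017] 16.26 32.02
147.4 [565.37 183.27  50.9 ] [ 0.69 -0.9   5.47] [-0.204 -0.144 -0.006] 16.61 31.97
144.4 [565.38 183.26  50.93] [ 0.67 -0.34  6.17] [-0.251 -0.161 -0.033] 16.96 31.83
141.4 [565.34 183.31  50.93] [0.72 0.03 4.6 ] [-0.241 -0.069  0.011] 17.31 31.97
```

```bash
python3 - <<'E'
from h import *
c=[565.3,183.3]; yaw=141.4
for i in range(12):
    yaw-=2.5
    ctrl.move_straight([*c,50.8],yawq(np.radians(yaw)),speed=20)
    ctrl.dwell(0.15)
    F=[];T=[]
    for _ in range(4):
        s=ctrl.get_state();F.append(s["ft_force"]);T.append(s["ft_torque"]);ctrl.dwell(0.02)
    F=np.mean(F,0);T=np.mean(T,0)
    print(round(yaw,1),s["position"].round(2),F.round(2),T.round(3),round(s["time_s"],2))
    if F[2]<1.0 or T[2]>0.08: break
E
```

```text
138.9 [565.31 183.28  50.9 ] [ 0.41 -0.82  5.23] [-0.24  -0.109  0.026] 17.76
136.4 [565.3  183.26  50.88] [ 0.62 -0.88  5.68] [-0.229 -0.081  0.014] 18.23
133.9 [565.31 183.25  50.9 ] [ 0.4  -0.5   5.31] [-0.235 -0.047 -0.019] 18.69
131.4 [565.32 183.27  50.9 ] [ 0.43 -0.75  5.72] [-0.242 -0.098  0.007] 19.16
128.9 [565.33 183.29  50.8 ] [ 1.45 -0.76  4.26] [-0.148 -0.152  0.002] 19.62
126.4 [565.26 183.33  50.73] [1.76 0.35 2.8 ] [-0.053 -0.229 -0.025] 20.09
123.9 [565.22 183.33  50.63] [2.27 0.92 0.84] [ 0.069 -0.29  -0.028] 20.56
```

```bash
python3 - <<'E'
from h import *
c=[565.3,183.3]; yaw=123.9; bite=130.5
while yaw>100:
    yaw-=3
    z=50.8-4.8*np.radians(bite-yaw)
    ctrl.move_straight([*c,z],yawq(np.radians(yaw)),speed=20)
    ctrl.dwell(0.15)
    F=[];T=[]
    for _ in range(4):
        s=ctrl.get_state();F.append(s["ft_force"]);T.append(s["ft_torque"]);ctrl.dwell(0.02)
    F=np.mean(F,0);T=np.mean(T,0)
    e=R.from_quat(s["tcp_rot"]).as_matrix()
    print(round(yaw,1),round(np.degrees(np.arctan2(e[1,0],e[0,0])),1),round(z,2),s["position"].round(2),F.round(2),T.round(3),round(s["time_s"],2))
    if abs(F[2])>12: break
p=ctrl.get_image("wrist"); save(p,"w_turn",(130,150,380,320),3)
E
```

```text
120.9 120.9 50.0 [565.32 183.29  50.16] [-0.03  0.51  5.2 ] [-0.064  0.059 -0.019] 21.02
117.9 117.9 49.74 [565.33 183.29  49.93] [0.29 0.46 5.32] [-0.022  0.032 -0.032] 21.49
114.9 114.9 49.49 [565.37 183.29  49.7 ] [0.34 0.16 5.05] [-0.038  0.013 -0.025] 21.96
111.9 111.9 49.24 [565.35 183.3   49.43] [ 0.96 -0.04  5.43] [-0.037  0.047 -0.041] 22.43
108.9 108.9 48.99 [565.39 183.3   49.24] [0.48 0.39 5.68] [-0.032  0.026 -0.015] 22.89
105.9 105.9 48.74 [565.37 183.3   48.98] [0.27 0.38 5.51] [-0.036  0.084 -0.034] 23.36
102.9 102.9 48.49 [565.36 183.33  48.74] [0.74 0.76 5.57] [-0.024  0.14  -0.044] 23.82
99.9 99.9 48.24 [565.33 183.33  48.49] [0.26 0.43 5.76] [-0.025  0.146 -0.055] 24.29
```

```bash
sleep 1
```

```text
(no output)
```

View pics/w_turn.png

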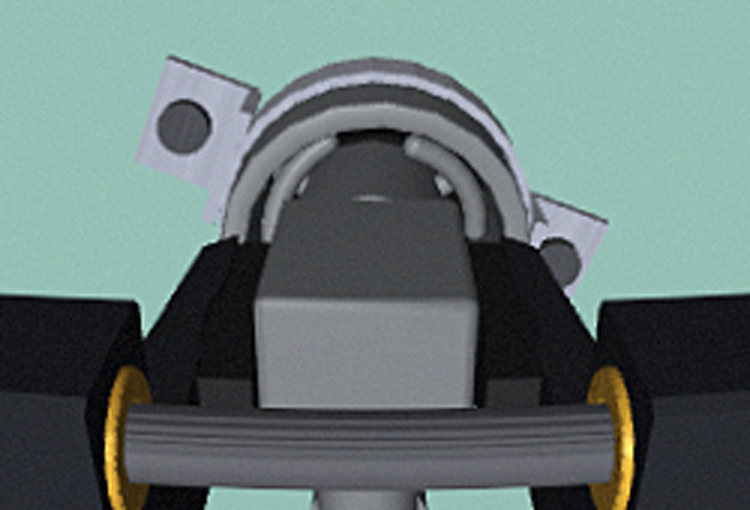

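```bash
python3 - <<'E'
from h import *
c=[565.3,183.3]; bite=130.5
for yaw in(97,94,91,88.5,86.5):
    z=50.8-4.8*np.radians(bite-yaw)
    ctrl.move_straight([*c,z],yawq(np.radians(yaw)),speed=20)
    ctrl.dwell(0.15)
    F=[];T=[]
    for _ in range(4):
        s=ctrl.get_state();F.append(s["ft_force"]);T.append(s["ft_torque"]);ctrl.dwell(0.02)
    F=np.mean(F,0);T=np.mean(T,0)
    print(round(yaw,1),round(z,2),s["position"].round(2),F.round(2),T.round(3),round(s["time_s"],2))
    if abs(F[2])>12: break
# relax vertical, then release in small steps and retreat
ctrl.set_gripper(60); ctrl.dwell(0.3)
s=ctrl.get_state();print(s["position"].round(2),s["ft_force"].round(2),s["width"])
ctrl.set_gripper(86)
ctrl.move_straight([*c,140],speed=100)
y=np.radians(86.5); cc=np.array(c)-72*np.array([np.cos(y),np.sin(y)])
ctrl.move_straight([*cc,140],speed=150);ctrl.dwell(.4)
p=ctrl.get_image("wrist"); u=wproj(p,[565.3,183.3,60])[0].astype(int); print(u)
save(p,"w_fin",(u[0]-75,max(0,u[1]-75),u[0]+75,u[1]+75),4); print(max(0,u[1]-75))
np.savez("wfin.npz",**{k:np.array(p[k]) for k in("frame","range_z","camera_matrix","rvec","tvec")})
w=wcloud(p).reshape(-1,3);n=np.hypot(w[:,0]-565.3,w[:,1]-183.3)
b=w[(w[:,2]>75)&(n<24)]; print("top",len(b),np.median(b,0))
print(cv2.minAreaRect(b[:,:2].astype(np.float32)))
A=np.c_[b[:,:2]-b[:,:2].mean(0),np.ones(len(b))];print("tilt",np.linalg.lstsq(A,b[:,2],rcond=None)[0])
r=w[(w[:,2]>32)&(w[:,2]<41)&(n<32)&(n>26)]; print("rim z",len(r),np.median(r[:,2]))
t=w[(abs(w[:,2])<8)&(n<110)&(n>60)]; print("bench z",np.median(t[:,2]))
q=np.load("welb.npz"); v=wcloud(q).reshape(-1,3);m=np.hypot(v[:,0]-562.3,v[:,1]+155.3)
print("before: top",np.median(v[(v[:,2]>68)&(m<15),2]),"bench",np.median(v[(abs(v[:,2])<8)&(m<110)&(m>60),2]))
print(ctrl.get_state()["time_s"])
E
```

```text
97 47.99 [565.34 183.36  48.27] [0.34 0.51 6.1 ] [ 0.021  0.161 -0.048] 24.81
94 47.74 [565.31 183.39  48.04] [0.25 0.81 6.18] [ 0.021  0.208 -0.068] 25.27
91 47.49 [565.25 183.42  47.8 ] [0.17 0.79 6.65] [ 0.07   0.281 -0.065] 25.74
88.5 47.28 [565.25 183.41  47.6 ] [-0.26  0.59  6.68] [ 0.066  0.306 -0.049] 26.21
86.5 47.11 [565.25 183.43  47.42] [-0.28  1.14  6.88] [ 0.107  0.287 -0.034] 26.68
[565.29 183.31  47.12] [-0.57  0.27  0.17] 59.914441482014745
[254 107]
32
top 2382 [564.83895933 181.86351882  84.90728907]
((565.062255859375, 179.28382873535156), (39.769203186035156, 32.0435791015625), 87.8428726196289)
tilt [4.66595969e-03 1.03810523e-01 8.43617316e+01]
rim z 994 35.859412746770786
bench z 0.10743860242823909
before: top 74.05954504084227 bench 0.11004024676601729
30.2917
```

```bash
sleep 1
```

```text
(no output)
```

View pics/w_fin.png

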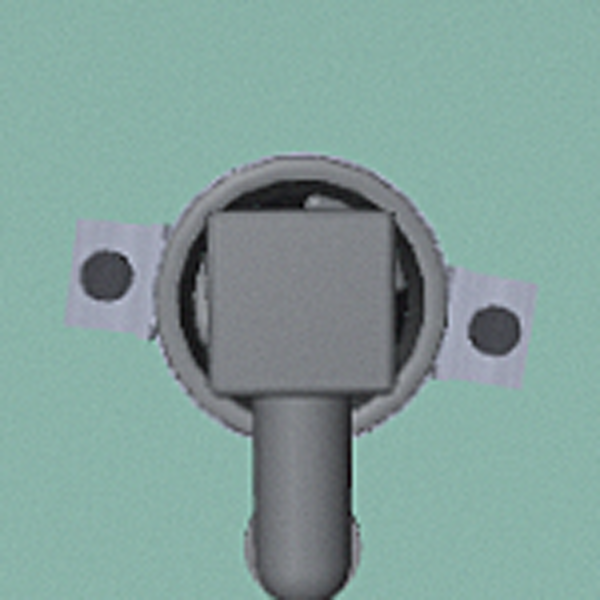

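```bash
python3 - <<'E'
from h import *
for f,c,z in(("wfin.npz",(565.0,183.3),75),("welb.npz",(562.3,-155.3),65)):
    p=np.load(f);w=wcloud(p).reshape(-1,3);b=w[(w[:,2]>z)&(abs(w[:,0]-c[0])<13)&(abs(w[:,1]-c[1])<13)]
    m=b[:,:2].mean(0);A=np.c_[b[:,:2]-m,np.ones(len(b))];print(len(b),np.median(b[:,2]),np.linalg.lstsq(A,b[:,2],rcond=None)[0])
p=np.load("wfin.npz")
cr=lambda a,x0,y0,s:(np.array(a,float)+.5)/s-.5+[x0,y0]
k=wray(p,cr([(210,212),(390,211),(392,388),(212,390)],254-75,32,4),84.3);print(k.round(1),k.mean(0))
p=ctrl.get_image("scene");save(p,"s_fin",s=1.5)
E
```

```text
1488 85.08865483448051 [-7.97690628e-04 -2.50970239e-04  8.50884648e+01]
1551 74.04933180819597 [ 3.23704424e-05 -4.44522565e-03  7.40554017e+01]
[[550.8 199.8  84.3]
 [580.8 198.2  84.3]
 [579.6 168.1  84.3]
 [549.1 169.5  84.3]] [565.08991293 183.88883651  84.3       ]
```

```bash
sleep 1
```

```text
(no output)
```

View pics/s_fin.png

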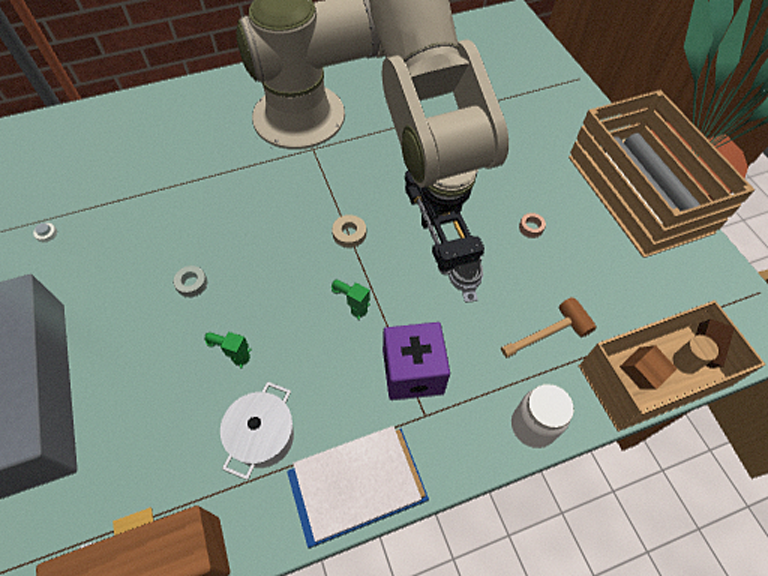

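```bash
python3 - <<'E'
from h import *
y=np.radians(86.5)
for z in(120,170):
    cc=np.array([565.3,183.3])-80*np.array([np.cos(y),np.sin(y)])
    ctrl.move_straight([*cc,z],yawq(y),speed=120);ctrl.dwell(.4)
    p=ctrl.get_image("wrist");w=wcloud(p).reshape(-1,3);b=w[(w[:,2]>75)&(abs(w[:,0]-565)<13)&(abs(w[:,1]-183.5)<13)]
    n=np.hypot(w[:,0]-565.3,w[:,1]-183.3)
    r=w[(w[:,2]>32)&(w[:,2]<41)&(n<30.5)&(n>27)]
    t=w[(abs(w[:,2])<8)&(n<110)&(n>60)]
    print(z,ctrl.get_state()["position"].round(2),len(b),np.median(b[:,2]),b[:,2].mean(),"rim",np.median(r[:,2]),"bench",np.median(t[:,2]))
p=ctrl.get_image("top");w=cloud(p);np.save("top2.npy",w)
v=np.load("top.npy").reshape(-1,3);w=w.reshape(-1,3)
b=v[(v[:,2]>65)&(abs(v[:,0]-561)<12)&(abs(v[:,1]+152)<10)];print(len(b),np.median(b[:,2]))
b=w[(w[:,2]>75)&(w[:,2]<95)&(abs(w[:,0]-564)<12)&(abs(w[:,1]-185)<10)];print(len(b),np.median(b[:,2]) if len(b) else 0)
print(ctrl.get_state()["time_s"])
E
```

```text
120 [560.49 103.52 120.2 ] 1834 85.07073045720959 85.08686530796867 rim 35.937137014322886 bench 0.11533562373843742
170 [560.38 103.44 169.81] 1134 85.06630258140756 85.08629788379606 rim 35.954569290132866 bench 0.09342723329549608
71 73.5075394371623
0 0
32.1917
```

Three wrist views agree on a foot height of about 11.0 mm, which is 3.0 mm below the free seat. That's inside the window but about 0.7 mm short of 45 degrees, so I'll regrasp and turn about 9 degrees more.

```bash
python3 - <<'E'
from h import *
c=[565.2,183.4]
def log(t):
    s=ctrl.get_state();print(t,s["position"].round(2),s["ft_force"].round(2),s["ft_torque"].round(3),round(s["width"],1),round(s["time_s"],2))
q=yawq(np.radians(86.5))
ctrl.move_straight([*c,140],q,speed=150)
print(ctrl.move_straight([*c,48],q,speed=80,force_limit=8)); ctrl.dwell(.2);log("down")
ctrl.set_gripper(20,30);ctrl.dwell(.2);log("grip")
for a in(3,6,9):
    ctrl.move_straight([*c,48-4.8*np.radians(a)],yawq(np.radians(86.5-a)),speed=20);ctrl.dwell(.2);log(a)
ctrl.set_gripper(60);ctrl.dwell(.2);log("open");ctrl.set_gripper(86)
ctrl.move_straight([*c,140],speed=100)
y=np.radians(77.5);cc=np.array([565.3,183.3])-75*np.array([np.cos(y),np.sin(y)])
ctrl.move_straight([*cc,140],speed=120);ctrl.dwell(.4)
p=ctrl.get_image("wrist");w=wcloud(p).reshape(-1,3);b=w[(w[:,2]>75)&(abs(w[:,0]-565)<11)&(abs(w[:,1]-183.5)<11)]
m=b[:,:2].mean(0);A=np.c_[b[:,:2]-m,np.ones(len(b))];print(len(b),np.median(b[:,2]),np.linalg.lstsq(A,b[:,2],rcond=None)[0])
b=w[(w[:,2]>81)&(np.hypot(w[:,0]-565,w[:,1]-183.5)<25)];print(np.median(b,0))
u=wproj(p,[565.3,183.3,60])[0].astype(int); save(p,"w_fin2",(u[0]-75,max(0,u[1]-75),u[0]+75,u[1]+75),4);print(u)
np.savez("wfin2.npz",**{k:np.array(p[k]) for k in("frame","range_z","camera_matrix","rvec","tvec")})
log("end")
E
```

```text
False
down [565.33 183.43  48.29] [-0.23 -0.91 -0.04] [-0.075  0.033 -0.033] 86.1 34.41
grip [565.55 183.35  48.12] [ 3.26 -1.35 -1.18] [-0.149 -0.62   0.062] 31.7 35.47
3 [565.38 183.4   47.82] [ 3.6   0.1  -0.74] [-0.086 -0.652 -0.105] 31.8 35.92
6 [565.24 183.41  47.6 ] [ 3.03 -0.82  0.9 ] [-0.085 -0.493 -0.164] 31.8 36.37
9 [565.13 183.44  47.32] [1.98 0.41 3.03] [-0.003 -0.089 -0.16 ] 31.9 36.82
open [565.2  183.4   47.25] [-0.13  0.09  0.04] [-0.049  0.058 -0.058] 60.0 37.6
1058 84.36398514546008 [2.13918755e-03 3.06831587e-03 8.43532492e+01]
[564.52502899 183.57116758  84.26265928]
[253 102]
end [549.06 110.25 139.97] [ 0.35  0.01 -1.73] [-0.053  0.075 -0.026] 86.1 40.46
```

```bash
sleep 1
```

```text
(no output)
```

View pics/w_fin2.png

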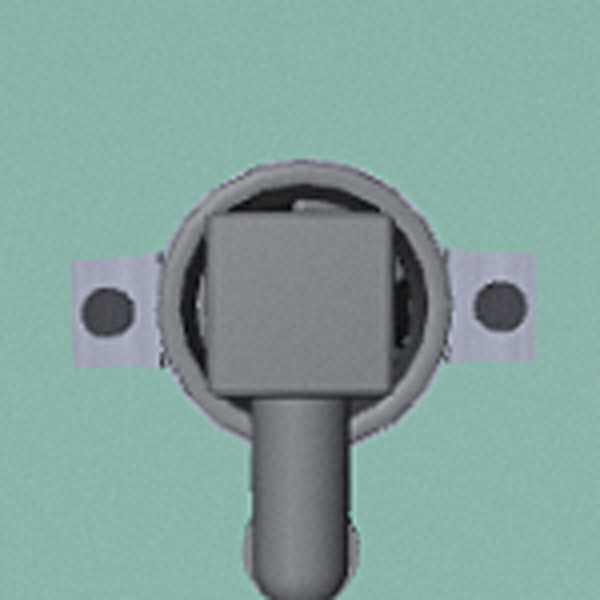

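The block top is now at 84.36 mm, so the foot is about 3.7 mm below the free seat. The block sits upright at crop (300,303), centred on the socket, and the gripper is clear, so I'm handing in.

```bash
python3 - <<'E'
from h import *
ctrl.hand_in()
E
```

```text
the job is handed in; nothing more can be done
```

I screwed the grey elbow into the strapped socket, let go, and handed the job in at about 40 s of the 72 s allowed. No verdict was reported.

- **Seating and turning:** I read the thread gaps from the wrist camera, so the elbow dropped in on the first try. I then turned it clockwise with the hand following the thread down; the vertical force read at the wrist stayed under about 7 N.
- **A disagreement, and the fix:** The vertical force suggested the bite began at a hand angle of about 130.5°, so I stopped 44° past that. Three camera views then showed the foot only 3.0 mm below the free seat, which is about 36° past the bite. I trusted the camera, regripped and turned 9° more.
- **Torque:** The wrist torque never showed the bite clearly.
- **Last checks:**
  - The foot is about 3.7 mm below the free seat, inside the 2.4 to 5.0 mm range.
  - The block's top face is level to within 0.005 rad.
  - The last camera measurement of the block's centre, taken before the 9° turn, was less than 1 mm from the socket's axis. In the final picture it still looks centred.
  - The gripper is clear of the elbow.
  - In the last scene picture, taken before the 9° correction, the other toys looked unmoved; I took no scene picture after it.

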